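# Corner check of the bench scale

### The arm

A 7-joint arm with a two-finger parallel gripper is mounted at the origin on a cart in front of the work surface, level with it; the furniture and walls round the work are solid. World frame = base frame: x ahead of the robot, y to its left, z up, the work surface at z = 0. Lengths are in m, angles in rad, forces in N, time in s.
With the tool pointing down it reaches from about 0.35 to 0.9 m from the base axis. Payload 7.2 kg.
Tool frame: the origin (TCP) lies on the centre line of the jaws, within the pads' length; the fingertips stand 19 mm ahead of it and the grasp point (between the pads) is the TCP; z points along the fingers, y is the line along which they close (so a half turn about z gives the same grasp; the last joint's range is limited). The gripper opens to 85 mm and grips with 20 to 120 N. Pads are 22 mm wide; open, the fingers measure 114 mm over their backs; the gripper's body (76 mm by 85 mm) begins 54 mm behind the grasp point. The pads swing forward as they close: fully open they stand 13 mm farther back than shut.
Start: joints at [-0.068, 0.411, -0.013, 1.596, 0.006, 1.134, -0.082], TCP at [0.625, -0, 0.25] pointing down, gripper open.
Joint ranges: [-2.95, 2.95], [-0.29, 1.99], [-1.47, 1.44], [0.14, 2.54], [-1.03, 4.17], [0.13, 1.85], [-2.86, 2.86]. Speed limits (rad/s): [2.39, 2.39, 3.01, 3.01, 3.14, 3.14, 3.14].

### API

Orientations are given as a unit quaternion [w, x, y, z].
In Python, from station import bot gives the robot as it stands. The module is installed in compiled form; this text tells all that it offers.
- The arm moves only by the tool send_rows, never from a script. Its argument "plan" is a list of rows, each a list of 7 numbers: the shift along the world's x, y, z normalised to -1 to 1, where 1 is 50 cm, then the turn, a rotation vector about the world's x, y, z normalised to -1 to 1, where 1 is 360 degrees, then the opening, from 0 (shut) to 1 (fully open). A call has 1 to 20 rows; each row shifts and turns the commanded pose from where the row before left it; what a row does not reach is not made up. A row lasts 1/12 s, in which the tool goes at most 41.7 mm and 7.16 degrees, less where a joint would pass 70% of its speed; a pose out of reach is approached as far as the arm can. A call with a number of a shift or a turn outside -1 to 1 is refused whole. A call with a gripper value outside its range is refused whole. The fingers move at their own pace and stop on an object; "grip_force" is the grip in N (left out, the last holds). Time passes only in rows, so rows that do not move let the fingers close. It gives the time, the measured TCP pose, the force, the opening and the grip force at its end, in the units of the state.
- bot.read_state(): the state, without advancing time (a new reading comes with each control period).
- bot.camera(name): name is "scene" or "side" or "wrist"; returns a dict with "frame" (400x640x3 uint8, red, green, blue), "mtx" (3x3 intrinsics, pixels), "R" (3x3) and "t" (3): a world point X has camera coordinates R X + t. Camera axes: x right, y down, z forward; pixel columns grow to the right and rows downward; lengths in m; the calibration is good to about 2 mm. A picture is of the moment at which its call begins. There is no depth.
- bot.finish_job(): hands the job in; it is judged then, once.
Trained networks look in a picture, given as the dict that the camera call returned (one of the last four; its "shot" number tells which), for a name from the list of things; names that differ only in an ending like _2 or _b are one class to them, and where a whole thing is asked for, a point or a joint stands for the part that bears it (a point fixed in the world has none). Each returns a list of dicts, best first, with "conf" (0 to 1); they miss things now and then, are a little off and sometimes report something else, mostly with a low value. They report only what shows in the picture. A call takes as long as a camera call. They do not tell look-alikes from the thing itself.
- bot.boxes_of(picture, thing): "location" ([x, y, z] in m, in the coordinates of the camera as it stood for that picture, good to about 4 mm: the middle of the surface that is visible of it).
- bot.trace(picture, thing): "pixels" (400x640 bool, what is visible of it).
- bot.tip_of(picture, thing): "location" ([x, y, z] in m, in the coordinates of the camera as it stood for that picture, good to about 4 mm: a listed point, or the origin of a listed thing).
The state is a dict: "time_s": time; "joint_pos": joint angles; "joint_velocities": joint speeds; "effort": joint torques, N m; "eef_pos": TCP position; "eef_rot": TCP orientation; "contact_force": force on the tool from outside, world axes, zero at the start; "moment": the same for the moment, N m; "width": finger opening in m; "finger_force": force on a finger pad.
Only numpy, scipy, OpenCV 4.12 (cv2) and the standard library are available. Lean on these libraries where they do the work, as an engineer would, in place of code of your own. Each camera call takes 0.05 s, during which the arm holds its last target. There are 200 camera calls.

### The job

Do the corner check of the bench scale: with a fingertip press lightly on the four round pads of its pan, one at a time, resting about half a second on each and lifting off the pan before the next: front left first, then front right, rear right and rear left (the display is the front, left and right are as you face it). Be gentle, so that the pan dips only a few millimetres, and leave the scale, the weight standing on the pan and the loose weights and cable gland beside it where they are; grasp nothing.

Things in the scene. Friction and masses are not known exactly. Their poses are not given: they have to be found in the camera images.
- scale: grey bench scale, housing 176 x 176 mm and 32 mm high with a 46 mm deep display nose at its front; stands loose on the table on rubber feet, about 2.9 kg with its pan. Origin at the centre of the housing, at table level; x points to the rear, y to the left side (facing the display), z up. It can be turned up to about 25 degrees either way.
- pan: square steel weighing pan of the scale, 168 x 168 x 5 mm; origin at the centre of its underside, 48 mm above the table. It carries the four pads (tops about 57 mm above the table) and stands on springs: a push on one pad lowers that pad about 0.7 mm per N (4 mm at 6 N), and it comes back when let go. Pushing a pad down by more than 8 mm (about 12 N) overloads the scale.
- pad_front_left: round flat black rubber pad at the front left corner of the pan, 32 mm across, standing 4 mm proud of the pan; origin at the centre of its underside (the top is 4 mm above it); it sits 60 mm to the front (-x) and 60 mm to the left (+y) of the scale's centre in the scale's frame. Left and right are as seen by a person who faces the display. A press counts from 1.5 N on the pad, kept for 0.2 s.
- pad_front_right: round flat black rubber pad at the front right corner of the pan, 32 mm across, standing 4 mm proud of the pan; origin at the centre of its underside (the top is 4 mm above it); it sits 60 mm to the front (-x) and 60 mm to the right (-y) of the scale's centre in the scale's frame. Left and right are as seen by a person who faces the display. A press counts from 1.5 N on the pad, kept for 0.2 s.
- pad_rear_right: round flat black rubber pad at the rear right corner of the pan, 32 mm across, standing 4 mm proud of the pan; origin at the centre of its underside (the top is 4 mm above it); it sits 60 mm to the rear (+x) and 60 mm to the right (-y) of the scale's centre in the scale's frame. Left and right are as seen by a person who faces the display. A press counts from 1.5 N on the pad, kept for 0.2 s.
- pad_rear_left: round flat black rubber pad at the rear left corner of the pan, 32 mm across, standing 4 mm proud of the pan; origin at the centre of its underside (the top is 4 mm above it); it sits 60 mm to the rear (+x) and 60 mm to the left (+y) of the scale's centre in the scale's frame. Left and right are as seen by a person who faces the display. A press counts from 1.5 N on the pad, kept for 0.2 s.
- weight_on_pan: brass weight with a knob, 29 mm across and 44 mm high, about 0.2 kg, standing loose near the middle of the pan; origin at the centre of its underside
- big_weight: bystander: brass weight, 39 mm across and 60 mm high, standing loose on the table to one side of the scale; origin at the centre of its underside
- small_weight: bystander: brass weight, 23 mm across and 36 mm high, standing loose on the table to one side of the scale; origin at the centre of its underside
- gland: bystander: black ribbed plastic cable gland, 30 mm across and 31 mm high, standing loose on the table at the left side of the scale; origin at the centre of its underside
Things that resemble listed ones, but are neither listed nor needed, are in the scene too. Leave any green or turquoise look-alike of the weight_on_pan alone.

How it is judged:
By the outcome, as a careful person would: the job done as asked, in the order asked, and still so for the second after the job is handed in, with the robot touching nothing.
It also fails if it takes over 58 s, if anything falls off the work surface, if the arm or the gripper's body presses on something with over 40 N, if the wrist force passes 120 N, or if a joint passes its speed limit or range.

## Working session

There is one attempt and no reset: what is moved stays moved. The work goes in short steps, Python scripts to look and compute and a tool call to move; the robot and the scene stay as the last step left them, time stands still between calls to the robot, and variables do not carry over. Pictures are saved under pics/ and viewed, at most 10 in all, crops included, and the job is handed in when it is done.

Besides the shell and the picture viewer there is one more tool, called after "Call:" as name([rows], argument=value, ...), one row to a line, values as JSON. send_rows: Moves the arm, as the interface text tells. Scaled input: -1 to 1 covers 50 cm each way for a shift and 360 degrees each way for a turn. Its arguments: {"type":"object","properties":{"plan":{"type":"array","items":{"type":"array","items":{"type":"number","minimum":-1,"maximum":1}}},"grip_force":{"type":"number"}},"required":["plan"]}

```bash
mkdir -p pics
cat > h.py <<'E'
from station import bot
import numpy as np, cv2
def world(p,loc): return np.array(p["R"]).T@(np.array(loc)-np.array(p["t"]))
def save(p,n): cv2.imwrite("pics/"+n,p["frame"][:,:,::-1])
def px(p,X):
    c=np.array(p["mtx"])@(np.array(p["R"])@np.array(X)+np.array(p["t"])); return (c[:2]/c[2]).round(0)
E
python3 - <<'E'
from h import *
s=bot.read_state(); print({k:np.round(s[k],3) for k in("time_s","eef_pos","eef_rot","width","contact_force")})
for n in("scene","side","wrist"):
    p=bot.camera(n); save(p,n+"1.png")
    for t in("scale","pan","pad_front_left","pad_front_right","pad_rear_right","pad_rear_left","weight_on_pan","big_weight","small_weight","gland"):
        for d in bot.tip_of(p,t)[:4]:
            w=world(p,d["location"]); print(n,t,round(d["conf"],2),w.round(3),px(p,w))
E
```

```text
{'time_s': np.float64(0.0), 'eef_pos': array([ 0.625, -0.   ,  0.249]), 'eef_rot': array([-0.001,  0.707,  0.707, -0.001]), 'width': np.float64(0.086), 'contact_force': array([-0.293,  0.106, -0.204])}
scene scale 0.7 [ 0.48  -0.261 -0.006] [311. 224.]
scene pan 0.82 [ 0.475 -0.262  0.049] [309. 205.]
scene pad_front_left 0.47 [ 0.44  -0.186  0.051] [275. 191.]
scene pad_front_right 0.52 [ 0.4   -0.29   0.052] [283. 227.]
scene pad_rear_right 0.46 [ 0.517 -0.34   0.053] [348. 218.]
scene weight_on_pan 0.67 [ 0.485 -0.248  0.054] [309. 198.]
scene weight_on_pan 0.64 [ 0.388 -0.434 -0.   ] [319. 298.]
scene weight_on_pan 0.62 [ 0.482 -0.464 -0.001] [371. 286.]
scene weight_on_pan 0.25 [ 0.539 -0.141  0.002] [305. 182.]
scene big_weight 0.49 [ 0.539 -0.142 -0.001] [306. 184.]
scene small_weight 0.6 [ 0.451 -0.392 -0.003] [334. 268.]
scene gland 0.53 [ 0.456 -0.112 -0.004] [269. 190.]
side scale 0.72 [ 0.476 -0.263  0.001] [314. 236.]
side scale 0.33 [ 0.511 -0.345  0.052] [320. 193.]
side pan 0.82 [ 0.479 -0.263  0.044] [313. 218.]
side pan 0.28 [ 0.444 -0.185  0.054] [305. 241.]
side p
[... 154 characters left out ...]
  0.052] [320. 193.]
side pad_rear_right 0.38 [ 0.486 -0.254  0.05 ] [307. 217.]
side pad_rear_left 0.6 [ 0.554 -0.228  0.054] [271. 212.]
side weight_on_pan 0.77 [ 0.389 -0.437 -0.002] [388. 209.]
side weight_on_pan 0.61 [ 0.482 -0.466  0.001] [358. 192.]
side weight_on_pan 0.54 [ 0.487 -0.258  0.052] [308. 215.]
side big_weight 0.95 [ 0.542 -0.135  0.001] [248. 261.]
side small_weight 0.61 [ 0.45  -0.396 -0.   ] [356. 210.]
side gland 0.69 [ 0.455 -0.118 -0.001] [280. 284.]
wrist scale 0.76 [ 0.476 -0.26  -0.   ] [211. 359.]
wrist pad_rear_left 0.65 [ 0.543 -0.137  0.004] [253. 281.]
wrist big_weight 0.97 [ 0.543 -0.135  0.001] [254. 279.]
wrist gland 0.6 [ 0.456 -0.116 -0.003] [185. 263.]
```

Run:
```python
import cv2
a=cv2.imread("pics/scene1.png")[120:340,200:450];b=cv2.imread("pics/side1.png")[120:340,200:450]
cv2.imwrite("pics/c1.png",cv2.resize(cv2.vconcat([a,b]) if 0 else cv2.hconcat([a,b]),(800,352),interpolation=cv2.INTER_CUBIC))
```

```text
(no output)
```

View pics/c1.png

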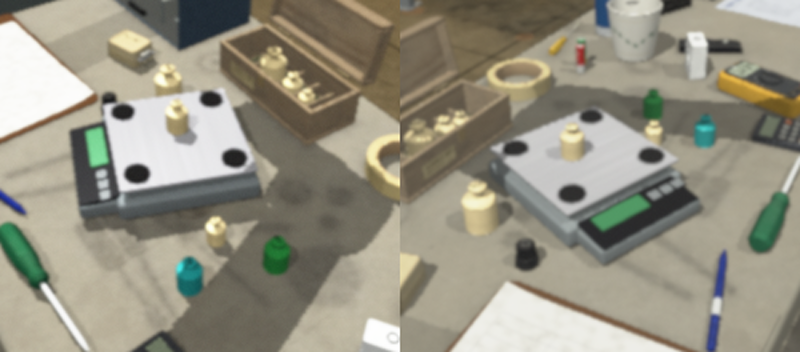

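View pics/scene1.png

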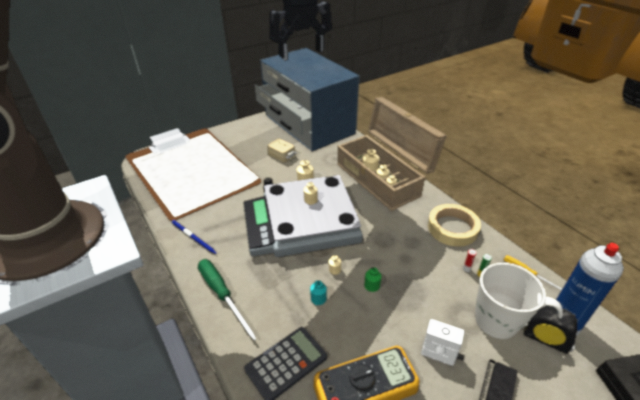

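The display nose faces the robot (scene px 260,212), so front is low x and left is +y, which agrees with the networks' pad labels. The weight on the pan is the brass one at px (310,193). The turquoise (318,292) and green (372,279) ones are look-alikes and stay alone. Next I move above the front-left pad with the gripper shut.

Call:
send_rows([
  [-0.046,-0.0465,-0.01,0,0,0,0],
  [-0.046,-0.0465,-0.01,0,0,0,0],
  [-0.046,-0.0465,-0.01,0,0,0,0],
  [-0.046,-0.0465,-0.01,0,0,0,0],
  [-0.046,-0.0465,-0.01,0,0,0,0],
  [-0.046,-0.0465,-0.01,0,0,0,0],
  [-0.046,-0.0465,-0.01,0,0,0,0],
  [-0.046,-0.0465,-0.01,0,0,0,0],
  [0,0,0,0,0,0,0],
  [0,0,0,0,0,0,0],
  [0,0,0,0,0,0,0],
  [0,0,0,0,0,0,0],
], grip_force=20)

```text
time_s: 2.65
eef_pos: [0.442, -0.1851, 0.2105]
eef_rot: [0.0, 0.707, 0.708, 0.0]
contact_force: [-1.1, -0.7, 0.0]
width: 0.0001
finger_force: 0.0
```

```bash
cat > fit.py <<'E'
from h import *
from scipy.optimize import least_squares
L={"pad_front_left":(-.06,.06),"pad_front_right":(-.06,-.06),"pad_rear_right":(.06,-.06),"pad_rear_left":(.06,.06),"pan":(0,0)}
def T(q,l):
    c,s=np.cos(q[2]),np.sin(q[2]); return np.array([q[0]+c*l[0]-s*l[1],q[1]+s*l[0]+c*l[1]])
def fit(names=("scene","side","wrist")):
    obs=[]; q=np.array([.477,-.262,-.37])
    for n in names:
        for _ in range(2):
            p=bot.camera(n)
            for t,l in L.items():
                for d in bot.tip_of(p,t):
                    w=world(p,d["location"])
                    if np.hypot(*(w[:2]-T(q,l)))<.02 and d["conf"]>.3: obs.append((l,w[:2],n))
    r=least_squares(lambda q:np.concatenate([T(q,l)-w for l,w,_ in obs]),q,loss="soft_l1",f_scale=.004)
    for o in obs: print(o[2],o[0],((o[1]-T(r.x,o[0]))*1e3).round(1))
    print("q",r.x.round(4),np.degrees(r.x[2]).round(1))
    for t,l in L.items(): print(t,T(r.x,l).round(4))
    return p,r.x
E
python3 - <<'E'
from fit import *
s=bot.read_state(); print({k:np.round(s[k],4) for k in("time_s","eef_pos","eef_rot","width","contact_force")})
p,q=fit(); save(p,"w2.png")
E
```

```text
{'time_s': np.float64(2.65), 'eef_pos': array([ 0.442 , -0.1851,  0.2105]), 'eef_rot': array([3.000e-04, 7.065e-01, 7.077e-01, 4.000e-04]), 'width': np.float64(0.0001), 'contact_force': array([-1.1077, -0.7048,  0.0196])}
scene (-0.06, 0.06) [-0.1  1.7]
scene (-0.06, -0.06) [0.2 5.2]
scene (0.06, -0.06) [4.  2.9]
scene (0.06, 0.06) [-3.2  0.2]
scene (0, 0) [-1.9  0.5]
scene (-0.06, 0.06) [-1.8  1.1]
scene (-0.06, -0.06) [2.1 4.2]
scene (0.06, -0.06) [2.3 0.4]
scene (0.06, 0.06) [-3.6  1. ]
scene (0, 0) [ 0.9 -0.3]
side (-0.06, 0.06) [ 2.8 -3.9]
side (-0.06, -0.06) [2.5 0.4]
side (0.06, -0.06) [-0.6 -4.7]
side (0.06, 0.06) [1.5 0.3]
side (-0.06, 0.06) [ 0.4 -3.7]
side (-0.06, -0.06) [3.  1.3]
side (0.06, -0.06) [-1.4 -4.2]
side (0.06, 0.06) [-0.7  0.9]
side (0, 0) [ 0.5 -1.5]
wrist (-0.06, 0.06) [0.6 0.9]
wrist (-0.06, -0.06) [1.5 0. ]
wrist (0.06, 0.06) [-4.  -3.6]
wrist (0, 0) [-1.6 -1.8]
wrist (-0.06, 0.06) [-2.1 -1. ]
wrist (-0.06, -0.06) [1.4 2.4]
wrist (0.06, 0.06) [-3.5 -2. ]
wrist (0, 0) [-0.   1.4]
q [ 0.478  -0.262  -0.3597] -20.6
pad_front_left [ 0.4429 -0.1847]
pad_front_right [ 0.4007 -0.297 ]
pad_rear_right [ 0.513  -0.3393]
pad_rear_left [ 0.5552 -0.227 ]
pan [ 0.478 -0.262]
```

View pics/w2.png

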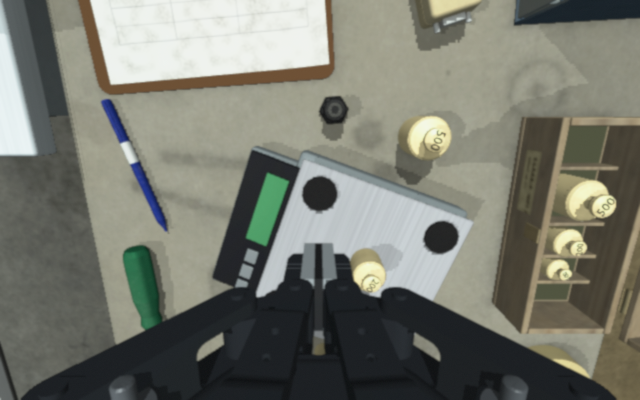

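The wrist view shows the FL pad at (320,193) and the RL pad at (440,237), with the brass weight on the pan at (369,270). The fitted pose agrees to about 2 mm. Now I descend over FL.

Call:
send_rows([
  [0.001,0,-0.05,0,0,0,0],
  [0.001,0,-0.05,0,0,0,0],
  [0,0,-0.05,0,0,0,0],
  [0,0,-0.05,0,0,0,0],
  [0,0,-0.044,0,0,0,0],
  [0,0,0,0,0,0,0],
  [0,0,0,0,0,0,0],
])

```text
time_s: 5.03
eef_pos: [0.4413, -0.1858, 0.0878]
eef_rot: [-0.001, 0.707, 0.707, -0.001]
contact_force: [-0.7, -0.2, 0.4]
width: -0.0
finger_force: 0.0
```

Run:
```python
from h import *
s=bot.read_state(); print({k:np.round(s[k],4) for k in("time_s","eef_pos","contact_force")})
p=bot.camera("side"); print(px(p,(.4429,-.1847,.057)),px(p,s["eef_pos"]-np.array([0,0,.019])))
cv2.imwrite("pics/s3.png",cv2.resize(p["frame"][150:300,210:410,::-1],(800,600)))
```

```text
{'time_s': np.float64(5.0333), 'eef_pos': array([ 0.4413, -0.1858,  0.0878]), 'contact_force': array([-0.6821, -0.2182,  0.411 ])}
[305. 240.] [306. 234.]
```

View pics/s3.png

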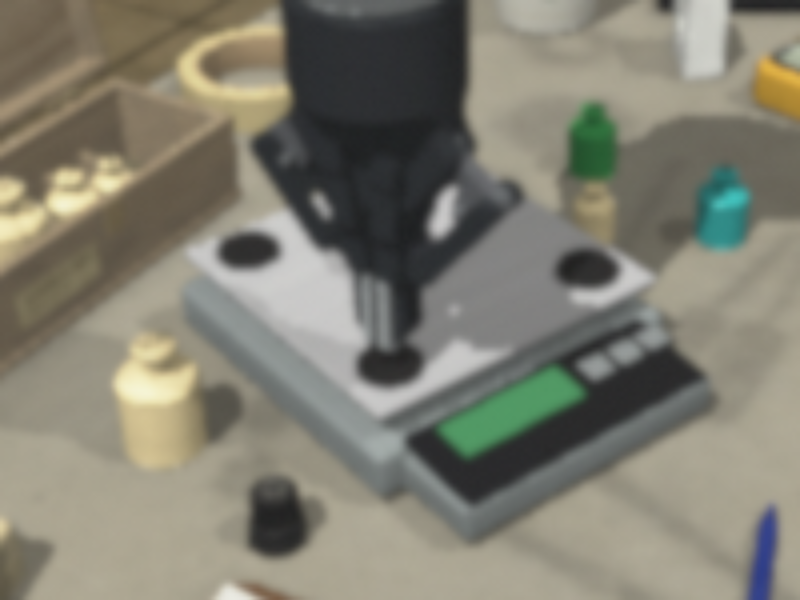

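The tip hangs about 12 mm above the middle of the FL pad, with the pad at crop (390,365). I step down gently from here.

Call:
send_rows([
  [0.002,0.002,-0.012,0,0,0,0],
  [0,0,-0.008,0,0,0,0],
  [0,0,-0.004,0,0,0,0],
  [0,0,0,0,0,0,0],
  [0,0,0,0,0,0,0],
])

```text
time_s: 5.5
eef_pos: [0.4431, -0.185, 0.0765]
eef_rot: [0.0, 0.707, 0.707, 0.0]
contact_force: [0.6, -0.8, -0.8]
width: 0.0002
finger_force: 0.0
```

Call:
send_rows([
  [0,0,-0.003,0,0,0,0],
  [0,0,-0.002,0,0,0,0],
  [0,0,0,0,0,0,0],
  [0,0,0,0,0,0,0],
])

```text
time_s: 5.83
eef_pos: [0.4433, -0.1851, 0.074]
eef_rot: [0.0, 0.707, 0.707, 0.0]
contact_force: [-0.0, 1.1, 2.6]
width: 0.0001
finger_force: 1.2
```

Call:
send_rows([
  [0,0,-0.003,0,0,0,0],
  [0,0,0,0,0,0,0],
  [0,0,0,0,0,0,0],
  [0,0,0,0,0,0,0],
])

```text
time_s: 6.17
eef_pos: [0.4432, -0.185, 0.0725]
eef_rot: [0.0, 0.707, 0.707, 0.0]
contact_force: [-0.2, 1.3, 4.9]
width: -0.0001
finger_force: 2.4
```

Call:
send_rows([
  [0,0,0,0,0,0,0],
  [0,0,0,0,0,0,0],
  [0,0,0.01,0,0,0,0],
  [0,0,0.03,0,0,0,0],
  [0,0,0.04,0,0,0,0],
  [0,0,0.04,0,0,0,0],
  [-0.017,-0.045,0,0,0,0,0],
  [-0.017,-0.045,0,0,0,0,0],
  [-0.017,-0.045,0,0,0,0,0],
  [-0.017,-0.045,0,0,0,0,0],
  [-0.017,-0.045,0,0,0,0,0],
  [0,0,0,0,0,0,0],
  [0,0,0,0,0,0,0],
])

```text
time_s: 7.25
eef_pos: [0.3993, -0.2987, 0.1321]
eef_rot: [-0.0, 0.708, 0.706, -0.0]
contact_force: [-0.7, 0.5, -0.4]
width: 0.0
finger_force: 0.0
```

Run:
```python
from fit import *
p,q=fit()
```

```text
scene (-0.06, -0.06) [2.  6.1]
scene (0.06, -0.06) [ 5.7 -1.4]
scene (0.06, 0.06) [0.8 4.8]
scene (0, 0) [ 1.4 -2.2]
scene (0.06, -0.06) [1.1 0.4]
scene (0.06, 0.06) [-2.5  1.6]
scene (0, 0) [-4.1  2.4]
side (-0.06, 0.06) [ 0.7 -1.2]
side (-0.06, -0.06) [0.8 2.3]
side (0.06, -0.06) [-3.1 -5.4]
side (0.06, 0.06) [-2.1  2.1]
side (0, 0) [1.8 0.5]
side (-0.06, 0.06) [-1.  -5.5]
side (-0.06, -0.06) [2.4 1.2]
side (0.06, -0.06) [-4.6 -7.8]
side (0.06, 0.06) [0.9 0. ]
side (0, 0) [ 2.5 -2.7]
wrist (-0.06, 0.06) [-0.   2.4]
wrist (-0.06, -0.06) [1.7 0.1]
wrist (0.06, -0.06) [ 1.4 -0.5]
wrist (0.06, 0.06) [-3.7 -1.8]
wrist (0, 0) [-1.   1.9]
wrist (-0.06, 0.06) [-0.6 -1.1]
wrist (-0.06, -0.06) [1.  1.2]
wrist (0.06, -0.06) [-0.6  2.3]
wrist (0.06, 0.06) [-3.1 -5.2]
wrist (0, 0) [0.4 0.1]
q [ 0.4777 -0.2627 -0.3598] -20.6
pad_front_left [ 0.4427 -0.1855]
pad_front_right [ 0.4004 -0.2978]
pad_rear_right [ 0.5128 -0.34  ]
pad_rear_left [ 0.555  -0.2277]
pan [ 0.4777 -0.2627]
```

Call:
send_rows([
  [0.004,0.002,-0.03,0,0,0,0],
  [0,0,-0.04,0,0,0,0],
  [0,0,-0.03,0,0,0,0],
  [0,0,-0.011,0,0,0,0],
  [0,0,-0.003,0,0,0,0],
  [0,0,0,0,0,0,0],
  [0,0,0,0,0,0,0],
])

```text
time_s: 9.63
eef_pos: [0.4029, -0.2969, 0.076]
eef_rot: [0.001, 0.707, 0.707, 0.0]
contact_force: [0.1, 0.8, -0.2]
width: -0.0002
finger_force: 0.0
```

Call:
send_rows([
  [0,0,-0.004,0,0,0,0],
  [0,0,-0.003,0,0,0,0],
  [0,0,0,0,0,0,0],
  [0,0,0,0,0,0,0],
  [0,0,0,0,0,0,0],
  [0,0,0,0,0,0,0],
])

```text
time_s: 10.13
eef_pos: [0.4031, -0.2971, 0.0725]
eef_rot: [0.001, 0.707, 0.707, 0.0]
contact_force: [-0.1, -0.8, 5.8]
width: 0.0001
finger_force: 2.6
```

Call:
send_rows([
  [0,0,0,0,0,0,0],
  [0,0,0,0,0,0,0],
  [0,0,0.01,0,0,0,0],
  [0,0,0.03,0,0,0,0],
  [0,0,0.04,0,0,0,0],
  [0,0,0.04,0,0,0,0],
  [0.044,-0.017,0,0,0,0,0],
  [0.044,-0.017,0,0,0,0,0],
  [0.044,-0.017,0,0,0,0,0],
  [0.044,-0.017,0,0,0,0,0],
  [0.044,-0.017,0,0,0,0,0],
  [0,0,-0.03,0,0,0,0],
  [0,0,-0.04,0,0,0,0],
  [0,0,-0.03,0,0,0,0],
  [0,0,-0.008,0,0,0,0],
  [0,0,0,0,0,0,0],
  [0,0,0,0,0,0,0],
])

```text
time_s: 11.55
eef_pos: [0.5126, -0.3391, 0.0784]
eef_rot: [0.0, 0.707, 0.707, 0.0]
contact_force: [0.3, -0.3, -0.5]
width: -0.0
finger_force: 0.0
```

Run:
```python
from h import *
p=bot.camera("side"); print(px(p,bot.read_state()["eef_pos"]-np.array([0,0,.019])))
q=bot.camera("scene")
cv2.imwrite("pics/s4.png",cv2.resize(cv2.hconcat([p["frame"][140:290,230:380],q["frame"][140:290,240:390]])[:,:,::-1],(800,400)))
```

```text
[318. 190.]
```

View pics/s4.png

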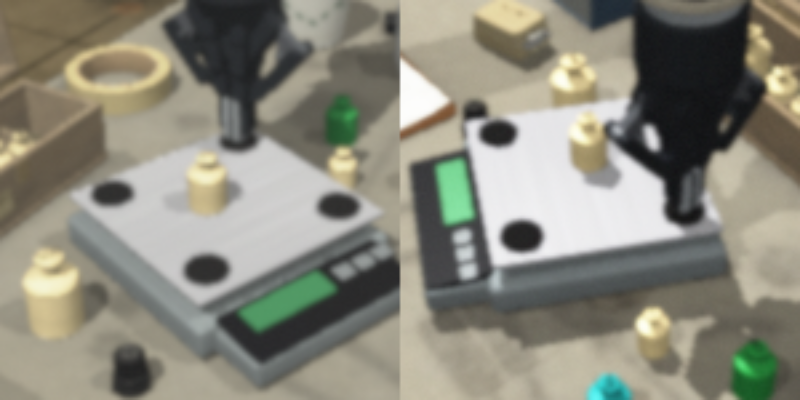

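The tip is over the middle of the RR pad (side crop 238,140; scene crop 685,210), and the weights are where they were.

Call:
send_rows([
  [0,0,-0.005,0,0,0,0],
  [0,0,-0.004,0,0,0,0],
  [0,0,-0.003,0,0,0,0],
  [0,0,0,0,0,0,0],
  [0,0,0,0,0,0,0],
  [0,0,0,0,0,0,0],
  [0,0,0,0,0,0,0],
])

```text
time_s: 12.23
eef_pos: [0.5132, -0.3395, 0.0726]
eef_rot: [0.001, 0.707, 0.707, 0.0]
contact_force: [1.0, -1.0, 5.4]
width: 0.0
finger_force: 2.5
```

Call:
send_rows([
  [0,0,0,0,0,0,0],
  [0,0,0,0,0,0,0],
  [0,0,0.01,0,0,0,0],
  [0,0,0.03,0,0,0,0],
  [0,0,0.04,0,0,0,0],
  [0,0,0.04,0,0,0,0],
  [0.016,0.045,0,0,0,0,0],
  [0.016,0.045,0,0,0,0,0],
  [0.016,0.045,0,0,0,0,0],
  [0.016,0.045,0,0,0,0,0],
  [0.016,0.045,0,0,0,0,0],
  [0,0,-0.03,0,0,0,0],
  [0,0,-0.04,0,0,0,0],
  [0,0,-0.03,0,0,0,0],
  [0,0,-0.008,0,0,0,0],
  [0,0,0,0,0,0,0],
  [0,0,0,0,0,0,0],
])

```text
time_s: 13.65
eef_pos: [0.5524, -0.2266, 0.0781]
eef_rot: [-0.0, 0.707, 0.707, -0.0]
contact_force: [0.4, 0.0, 0.4]
width: 0.0001
finger_force: 0.0
```

Run:
```python
from h import *
p=bot.camera("side"); q=bot.camera("scene")
cv2.imwrite("pics/s5.png",cv2.resize(cv2.hconcat([p["frame"][140:290,230:380],q["frame"][140:290,240:390]])[:,:,::-1],(800,400)))
```

```text
(no output)
```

View pics/s5.png

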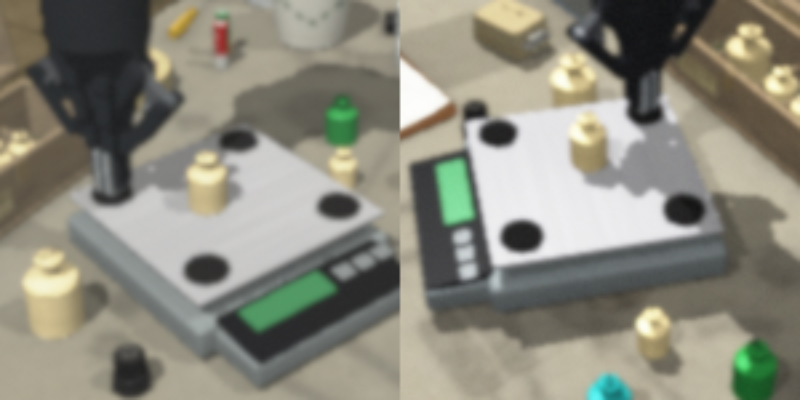

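The tip is over the RL pad (side crop 112,190; scene crop 645,110), clear of the wooden box. I press, hold, then lift well away.

Call:
send_rows([
  [0,0,-0.005,0,0,0,0],
  [0,0,-0.004,0,0,0,0],
  [0,0,-0.003,0,0,0,0],
  [0,0,0,0,0,0,0],
  [0,0,0,0,0,0,0],
  [0,0,0,0,0,0,0],
  [0,0,0,0,0,0,0],
])

```text
time_s: 14.33
eef_pos: [0.5532, -0.2268, 0.0724]
eef_rot: [0.001, 0.707, 0.707, 0.0]
contact_force: [2.5, -0.6, 4.3]
width: -0.0001
finger_force: 2.6
```

Call:
send_rows([
  [0,0,0,0,0,0,0],
  [0,0,0,0,0,0,0],
  [0,0,0.01,0,0,0,0],
  [0,0,0.03,0,0,0,0],
  [0,0,0.05,0,0,0,0],
  [0,0,0.06,0,0,0,0],
  [0,0,0.06,0,0,0,0],
  [0,0,0.06,0,0,0,0],
  [0,0,0.04,0,0,0,0],
  [0,0,0,0,0,0,0],
  [0,0,0,0,0,0,0],
  [0,0,0,0,0,0,0],
])

```text
time_s: 15.33
eef_pos: [0.5516, -0.2261, 0.2258]
eef_rot: [-0.001, 0.707, 0.707, -0.0]
contact_force: [-0.9, -0.0, -0.3]
width: -0.0001
finger_force: 0.0
```

Run:
```python
from h import *
p=bot.camera("side"); q=bot.camera("scene")
cv2.imwrite("pics/s6.png",cv2.resize(cv2.hconcat([p["frame"][140:290,230:380],q["frame"][140:290,240:390]])[:,:,::-1],(800,400)))
```

```text
(no output)
```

View pics/s6.png

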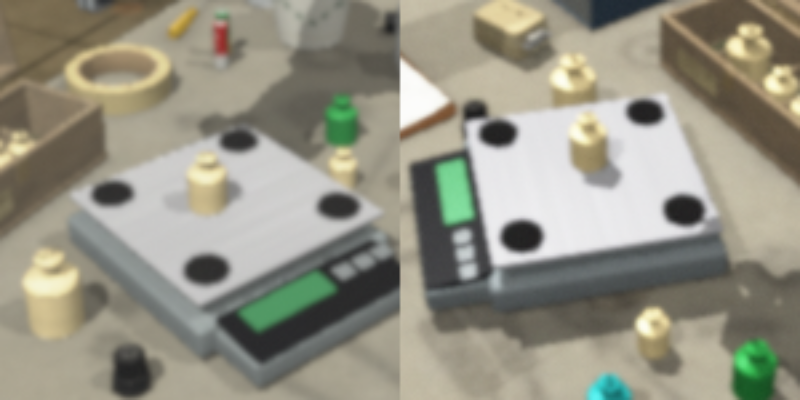

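The scale, pan weight (side crop 208,183), loose weights and gland are all unmoved, and the arm is clear.

```bash
python3 -c "
from station import bot
print(bot.finish_job())"
```

```text
the job is handed in; nothing more can be done
None
```

The corner check is done and handed in: I pressed all four pads in the order asked (front left, front right, rear right, rear left) at about 5 N for about half a second each; the last pictures show the scale, weights and gland where they were, and the arm ended clear of everything.

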